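Hand rub, then hold the self-closing sterile-pack drawer open for a clean-handed nurse

TASK

A nurse is about to take a sterile syringe pack without touching anything else: press the pump head of the hand-rub bottle fully down for her and let it spring back up. Then take the bow handle of the wider clear-topped dispenser, the one with the flat sterile packs, and pull its self-closing drawer out until the white divider inside stands right at the front edge of the cover, so that the front bay is fully open and the reserve behind the divider stays covered. Finish while still holding the drawer there by its handle (let go and it closes); leave the narrower dispenser shut and the vials, tape and timer where they stand.

Things in the scene. Friction and masses are not known exactly. Their poses are not given: they have to be found in the camera images.
- rub_bottle_pump (a joint): How far the pump head is pressed down, m: 0 up, 0.011 fully down; a spring returns it, about 8 N fully down.
- pump_top (a point): Centre of the flat top of the blue pump head (about 32x32 mm) of the hand-rub bottle, 216 mm above the worktop when up; it moves with the head. Press it straight down. The bottle (54x66 mm, 216 mm high) stands fixed in a steel bench holder on the robot's right. The nozzle sticks out from the head along this frame's +y, roughly towards the robot.
- pack_dispenser: The wider dispenser, fixed: white housing 200 mm deep (x), 142 mm wide (y), 70 mm high, with a clear acrylic cover and a self-closing drawer. Origin: centre of its underside on the worktop; x points from the front (handle side) to the back, z up; the front face is at x = -0.100. It stands left or right of the narrower one, turned up to 10 degrees.
- pack_drawer (a joint): How far the wider dispenser's drawer is out, m: 0 shut, 0.13 at its end stop; it slides along the dispenser's -x. A spring pulls it shut with about 3.3 N at 0 and 9 N at 0.1.
- pack_handle: The wider drawer's bow handle: round steel bar 9 mm thick, 80 mm wide, level, parallel to the drawer's front, 46 mm above the worktop and 45 mm in front of the front panel (40 mm free between them; panel top at 60 mm). This origin is not on the bar: with the drawer shut it lies at the dispenser's origin; it moves with the drawer.
- pack_grip (a point): Middle of the wider drawer's handle bar, 46 mm above the worktop; x axis from front to back (square to the bar), y along the bar. The fingers can straddle the bar from above, one before and one behind it.
- pack_divider_top (a point): Top middle of the white divider plate (3 mm thick with a cap 11 mm wide, top 58 mm above the worktop) that crosses the wider drawer and parts the front bay from the reserve; it rides with the drawer. It is seen through the clear cover. With the drawer shut it stands 65 to 105 mm behind the cover's front edge.
- pack_divider (a joint): Where the divider has been set in the drawer, m: 0 is 65 mm behind the cover's front edge with the drawer shut, 0.04 is 105 mm behind it. It is firmly lodged and stays where it is.
- pack_cover_edge (a point): Middle of the front edge of the wider dispenser's clear cover, on top (70 mm above the worktop, a steel trim runs along the edge); axes as those of the dispenser, x towards the back. The divider is at the mark when its x in this frame is 0.
- front_pack: Loose flat sterile syringe pack 40x105x10 mm, white and clear, lying across the front bay of the wider drawer, whose floor is 31 mm above the worktop. Origin: centre of its underside; y along its length.
- spare_pack: A second such pack, loose in the reserve bay behind the divider.
- vialbox_drawer (a joint): How far the drawer of the narrower dispenser (104 mm wide, otherwise alike, with small cartons in it) is out, m: 0 shut. It stays shut.
- vialbox_dispenser: The narrower dispenser, fixed: 200 mm deep, 104 mm wide, 70 mm high, same kind of handle. Origin: centre of its underside, x from front to back.
- vial_a: Glass vial 23 mm across, 50 mm high, standing loose on the worktop in front; origin: centre of its underside. To be left alone.
- vial_b: A second such vial, with a differently coloured cap. To be left alone.
- tape_roll: Roll of cream surgical tape, 59 mm across, 25 mm high, lying flat; origin: centre of its underside. To be left alone.
- timer: Dial timer with a round knob, 62x62x36 mm, on the left; origin: centre of its underside. To be left alone.
Things that resemble listed ones, but are neither listed nor needed, are in the scene too. Of the things like the part that bears rub_bottle_pump, leave any that is green; of the rest the larger one is meant.

How it is judged:
By the outcome, as a careful person would: the job done as asked, in the order asked, and still so for the second after the job is handed in, while the arm keeps its last pose, push and grip.
It also fails if it takes over 48 s, if anything falls off the work surface, if the arm or the gripper's body presses on something with over 40 N, if the wrist force passes 120 N, or if a joint passes its speed limit or range.

ROBOT

A 6-joint arm with a two-finger parallel gripper is mounted at the origin on a cart in front of the work surface, level with it; the furniture and walls round the work are solid. World frame = base frame: x ahead of the robot, y to its left, z up, the work surface at z = 0. Lengths are in m, angles in degrees, forces in N, time in s.
With the tool pointing down it reaches from about 0.25 to 0.8 m from the base axis. Payload 3.9 kg.
Tool frame: the origin (TCP) lies at the very end of the fingers, on their centre line; the grasp point (between the pads) lies 19 mm behind it; z points along the fingers, y is the line along which they close (so a half turn about z gives the same grasp; the last joint's range is limited). The gripper opens to 85 mm and grips with 20 to 120 N. Pads are 22 mm wide; open, the fingers measure 114 mm over their backs; the gripper's body (76 mm by 85 mm) begins 54 mm behind the grasp point. The pads swing forward as they close: fully open they stand 13 mm farther back than shut.
Start: joints at [-71.104, 14.897, -7.913, 67.191, 0, 90], TCP at [0.17, -0.497, 0.231] pointing down, gripper open.
Joint ranges: [-159.42, 159.42], [-47.68, 98.78], [-73.54, 78.23], [-108.79, 121.32], [-90, 84.71], [-180, 180]. Speed limits (degrees/s): [147.25, 147.25, 180, 180, 180, 180].

INTERFACE

Orientations are given as [roll, pitch, yaw] about the fixed x, y, z axes, in that order (R = Rz(yaw) Ry(pitch) Rx(roll)).
In Python, from station import r gives the robot as it stands.
- The arm moves only by the shell command python3 -m inch 'ROWS' [OPENING] [FORCE]. ROWS is JSON, a list that holds one entry, the list of rows, each a list of 4 numbers: the shift along the tool's x, y, z in m, then the turn about the tool's z in degrees. In form: [[[x, y, z, roll], ...]]. A call has 1 to 10 rows; each row is the pose to reach, as a shift and turn from the pose commanded when the call began, along the tool's axes at that moment; what a row does not reach only later rows make up. A row lasts 1/10 s, in which the tool goes at most 50 mm and 8.59 degrees, less where a joint would pass 70% of its speed; a pose out of reach is approached as far as the arm can. A call with a gripper value outside its range is refused whole. OPENING is the finger opening in m, from 0 to 0.0854, set as the call begins (- or left out, the last holds). The fingers move at their own pace and stop on an object; FORCE is the grip in N (left out, the last holds). Time passes only in rows, so rows that repeat a pose let the fingers close. It gives the time, the measured TCP pose, the force, the opening and the grip force at its end, in the units of the state.
- r.get_obs(): the state, without advancing time (a new reading comes with each control period).
- r.grab_frame(name): name is "side" or "top" or "wrist"; returns the picture (420x560x3 uint8, blue, green, red); there is no depth.
- r.calibration(name): a dict with "camera_matrix" (3x3 intrinsics, pixels), "T" (4x4, takes a point from camera to world coordinates). Camera axes: x right, y down, z forward; pixel columns grow to the right and rows downward; lengths in m; the calibration is good to about 2 mm. A picture is of the moment at which its call begins: read the wrist's pose just before it. calibration takes no time and is no camera call; for the wrist camera it gives the pose at the moment of the call.
- r.job_done(): hands the job in; it is judged then, once.
Trained networks look in the newest picture that a camera, given by its name, has taken for a name from the list of things; names that differ only in an ending like _2 or _b are one class to them, and where a whole thing is asked for, a point or a joint stands for the part that bears it (a point fixed in the world has none). Each returns a list of dicts, best first, with "score" (0 to 1); they miss things now and then, are a little off and sometimes report something else, mostly with a low value. They report only what shows in the picture. A call takes as long as a camera call. They do not tell look-alikes from the thing itself.
- r.regions_of(camera, name): "pixels" (420x560 bool, what is visible of it) and "at" ([column, row] in pixels, amid what is visible of it).
- r.spot_point(camera, name): "at" ([column, row] in pixels: a listed point, or the origin of a listed thing).
The state is a dict: "time": time; "qpos": joint angles; "qvel": joint speeds; "joint_efforts": joint torques, N m; "eef_pos": TCP position; "orientation": TCP orientation; "force": force on the tool from outside, world axes, zero at the start; "wrist_torque": the same for the moment, N m; "gripper_width": opening from 0.0 (shut) to 1.0 (fully open); "grip_force": force on a finger pad.
Only numpy, scipy, OpenCV 4.12 (cv2) and the standard library are available. Lean on these libraries where they do the work, as an engineer would, in place of code of your own. Each camera call takes 0.05 s, during which the arm holds its last target. There are 200 camera calls.

## Working session

There is one attempt and no reset: what is moved stays moved. The work goes in short steps, Python scripts to look and compute and a shell command to move; the robot and the scene stay as the last step left them, time stands still between calls to the robot, and variables do not carry over. Pictures are saved under pics/ and viewed, at most 10 in all, crops included, and the job is handed in when it is done.

```bash
mkdir -p pics; ls
cat > h.py <<'E'
import numpy as np, cv2
from station import r
def ray(cal,p):
    K=np.array(cal["camera_matrix"]);T=np.array(cal["T"])
    d=T[:3,:3]@np.linalg.solve(K,[p[0],p[1],1]);return T[:3,3],d/np.linalg.norm(d)
def onz(cal,p,z):
    o,d=ray(cal,p);return o+d*(z-o[2])/d[2]
def tri(rays):
    A=sum(np.eye(3)-np.outer(d,d) for o,d in rays);b=sum((np.eye(3)-np.outer(d,d))@o for o,d in rays)
    return np.linalg.solve(A,b)
def px(cal,P):
    K=np.array(cal["camera_matrix"]);T=np.linalg.inv(np.array(cal["T"]))
    c=K@(T[:3,:3]@np.array(P)+T[:3,3]);return c[:2]/c[2]
E
python3 - <<'E'
from h import *
np.set_printoptions(precision=3,suppress=True)
o=r.get_obs();print({k:np.round(v,3) for k,v in o.items()})
ims=[]
for c in("side","top"):
    im=r.grab_frame(c);cal=r.calibration(c);cv2.imwrite(f"pics/{c}0.png",im)
    print(c,np.array(cal["T"])[:3,3])
    for n in("pump_top","pack_grip","pack_divider_top","pack_cover_edge","pack_dispenser","vialbox_dispenser","vial_a","tape_roll","timer"):
        for d in r.spot_point(c,n):
            print(n,round(d["score"],2),np.round(d["at"]),onz(cal,d["at"],{"pump_top":.216,"pack_grip":.046,"pack_divider_top":.058,"pack_cover_edge":.07}.get(n,0)))
E
```

```text
pics
{'time': np.float64(0.0), 'qpos': array([-71.105,  14.934,  -7.986,  67.191,  -0.001,  90.003]), 'qvel': array([ 0.097, -0.001, -0.119, -0.152,  0.051,  0.032]), 'joint_efforts': array([  0.003, -40.568,  25.392,   0.019,   0.   ,   0.   ]), 'eef_pos': array([ 0.17 , -0.496,  0.23 ]), 'orientation': array([-179.889,    0.001,   18.892]), 'force': array([0.462, 0.856, 0.626]), 'wrist_torque': array([-0.057,  0.009,  0.055]), 'grip_force': np.float64(0.0), 'gripper_width': np.float64(1.002)}
side [ 0.251 -1.132  1.016]
pump_top 0.86 [296. 264.] [ 0.49  -0.317  0.216]
pump_top 0.82 [334. 298.] [ 0.537 -0.431  0.216]
pump_top 0.51 [296. 247.] [ 0.506 -0.267  0.216]
pack_grip 0.44 [263. 187.] [0.54  0.21  0.046]
pack_grip 0.24 [224. 237.] [0.38  0.01  0.046]
pack_divider_top 0.36 [279. 181.] [0.591 0.212 0.058]
pack_cover_edge 0.74 [281. 179.] [0.594 0.207 0.07 ]
pack_dispenser 0.62 [307. 191.] [0.682 0.215 0.   ]
pack_dispenser 0.55 [225. 236.] [0.391 0.067 0.   ]
vialbox_dispenser 0.71 [344. 252.] [ 0.697 -0.088  0.   ]
vial_a 0.68 [307. 191.] [0.682 0.217 0.   ]
vial_a 0.6 [255. 302.] [ 0.418 -0.204  0.   ]
tape_roll 0.64 [212. 219.] [0.367 0.155 0.   ]
timer 0.71 [233. 172.] [0.475 0.388 0.   ]
top [ 0.388 -0.038  1.343]
pump_top 0.67 [331. 206.] [ 0.515 -0.193  0.216]
pump_top 0.52 [373. 216.] [ 0.484 -0.313  0.216]
pump_top 0.45 [416. 198.] [ 0.534 -0.441  0.216]
pump_top 0.39 [211. 168.] [0.638 0.157 0.216]
pack_grip 0.6 [205. 210.] [0.532 0.205 0.046]
pack_cover_edge 0.82 [203. 190.] [0.596 0.208 0.07 ]
pack_dispenser 0.87 [207. 169.] [0.683 0.206 0.   ]
vialbox_dispenser 0.93 [291. 164.] [ 0.693 -0.091  0.   ]
vial_a 0.55 [326. 244.] [ 0.412 -0.199  0.   ]
vial_a 0.44 [244. 251.] [0.392 0.08  0.   ]
tape_roll 0.58 [226. 255.] [0.381 0.141 0.   ]
timer 0.76 [156. 232.] [0.464 0.384 0.   ]
timer 0.37 [226. 259.] [0.368 0.141 0.   ]
```

Run:
```python
import cv2
s=cv2.imread("pics/side0.png")[120:400,180:450];t=cv2.imread("pics/top0.png")[110:310,130:450]
cv2.imwrite("pics/sc.png",cv2.resize(s,None,fx=2.1,fy=2.1,interpolation=3));cv2.imwrite("pics/tc.png",cv2.resize(t,None,fx=2.5,fy=2.5,interpolation=3))
```

```text
(no output)
```

View pics/sc.png

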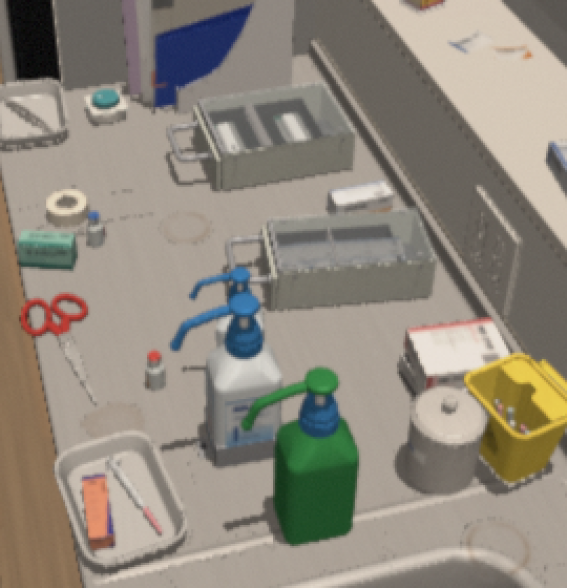

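View pics/tc.png

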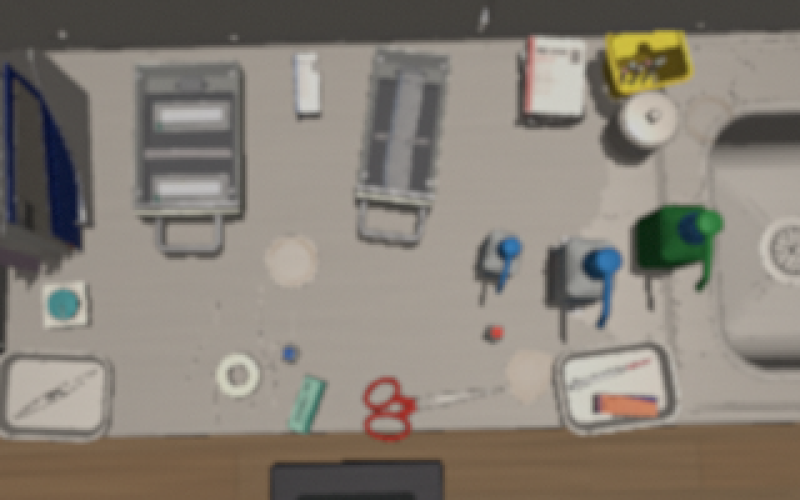

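The side view (crop) shows two white bottles with blue pumps and a green one, and two dispensers. The top view agrees.

Pump candidates in the top picture:
- (331,206): small white bottle
- (373,216): large white bottle
- (416,198): green bottle, excluded by its colour

The one meant is (373,216), the larger of the non-green bottles. The wider dispenser is the left one, with its handle at (205,210) and its divider at about (206,171).

Run:
```python
from h import *
np.set_printoptions(precision=4,suppress=True)
S,T=r.calibration("side"),r.calibration("top")
def nn(c,n):
    return [np.array(d["at"]) for d in r.spot_point(c,n)]
r.grab_frame("side");r.grab_frame("top")
for n,a,b in(("pump_top",(296,264),(373,216)),("pump_top",(296,247),(331,206)),("pack_grip",(263,187),(205,210)),("pack_cover_edge",(281,179),(203,190))):
    f=lambda c,q:min(nn(c,n),key=lambda x:np.linalg.norm(x-q))
    p,q=f("side",a),f("top",b);P=tri([ray(S,p),ray(T,q)]);print(n,p,q,P,px(S,P)-p,px(T,P)-q)
for d in r.regions_of("top","pack_dispenser")[:2]:
    m=d["pixels"].astype(np.uint8);print(d["score"],d["at"],m.sum(),cv2.minAreaRect(cv2.findNonZero(m)))
for n in("pump_top","pack_handle"):
  for d in r.regions_of("top",n):
    m=d["pixels"].astype(np.uint8);print(n,d["score"],d["at"],m.sum(),cv2.minAreaRect(cv2.findNonZero(m)))
im=cv2.imread("pics/top0.png")
a=cv2.resize(im[180:250,310:450],None,fx=5,fy=5,interpolation=3)[:,:700];b=cv2.imread("pics/side0.png")[225:360,250:380]
cv2.imwrite("pics/cand.png",cv2.resize(b,None,fx=4.4,fy=4.4,interpolation=3))
```

```text
pump_top [296.1 262.9] [370.5 215.1] [ 0.4904 -0.3082  0.2096] [-1.3867  0.2296] [ 0.1475 -1.0266]
pump_top [294.6 246.4] [370.5 215.1] [ 0.4883 -0.2991  0.2492] [-2.0151  0.3316] [ 0.2227 -1.5212]
pack_grip [264.3 188.1] [207.6 207.1] [0.5399 0.1953 0.053 ] [ 0.1953 -0.0288] [-0.0237  0.1782]
pack_cover_edge [278.9 176.8] [202.5 192.4] [0.5878 0.2076 0.0773] [-0.3186  0.0534] [ 0.0412 -0.296 ]
0.75 [206.2, 165.3] 2839 ((205.0, 171.5), (75.0, 44.0), 90.0)
pump_top 0.77 [413.5, 204.1] 201 ((413.5, 210.0), (32.0, 11.0), 90.0)
pump_top 0.74 [209.6, 198.8] 325 ((206.3500213623047, 201.44998168945312), (17.85149383544922, 41.98624801635742), 86.633544921875)
pump_top 0.56 [371.9, 218.5] 175 ((373.5, 225.0), (32.0, 9.0), 90.0)
pump_top 0.39 [332.0, 212.5] 110 ((333.6692810058594, 215.64617919921875), (7.442083835601807, 21.706077575683594), 7.125016689300537)
```

View pics/cand.png

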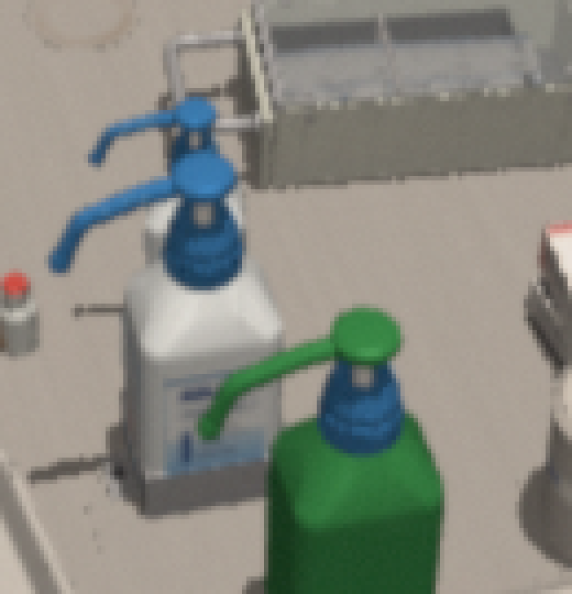

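Confirmed: the larger white bottle, with its head at side (296,265). The green one and the small one behind are not it. Next I move above it with the fingers closing.

```bash
python3 -m inch '[[[0.02,-0.004,-0.04,0],[0.05,-0.01,-0.08,0],[0.09,-0.018,-0.1,0],[0.135,-0.027,-0.1,0],[0.18,-0.036,-0.1,0],[0.225,-0.045,-0.1,0],[0.265,-0.053,-0.1,0],[0.29,-0.058,-0.1,0],[0.302,-0.06,-0.1,0],[0.302,-0.06,-0.1,0]]]' 0 40
python3 - <<'E'
from h import *
np.set_printoptions(precision=4,suppress=True)
o=r.get_obs();print(o["eef_pos"],o["orientation"])
C=r.calibration("wrist");im=r.grab_frame("wrist");cv2.imwrite("pics/w1.png",im)
print(np.array(C["T"]))
for d in r.spot_point("wrist","pump_top"):print(d,onz(C,d["at"],.216))
print(px(C,(.489,-.311,.216)),px(C,o["eef_pos"]))
E
```

```text
time: 2.65
eef_pos: [0.4372, -0.3416, 0.331]
orientation: [-180.0, 0.0, 19.0]
force: [-0.6, -0.6, 0.2]
gripper_width: -0.0
grip_force: 0.0
[ 0.4372 -0.3416  0.331 ] [-179.9858    0.0216   19.0193]
[[ 0.3263 -0.9122 -0.2478  0.4989]
 [-0.9453 -0.3151 -0.0845 -0.3194]
 [-0.001   0.2618 -0.9651  0.4735]
 [ 0.      0.      0.      1.    ]]
{'at': [162.6, 38.5], 'score': 0.97} [ 0.5145 -0.2326  0.216 ]
{'at': [270.1, 117.4], 'score': 0.9} [ 0.4902 -0.3138  0.216 ]
{'at': [456.1, 118.1], 'score': 0.59} [ 0.531  -0.4335  0.216 ]
[265.59  117.771] [283.9518 269.3242]
```

View pics/w1.png

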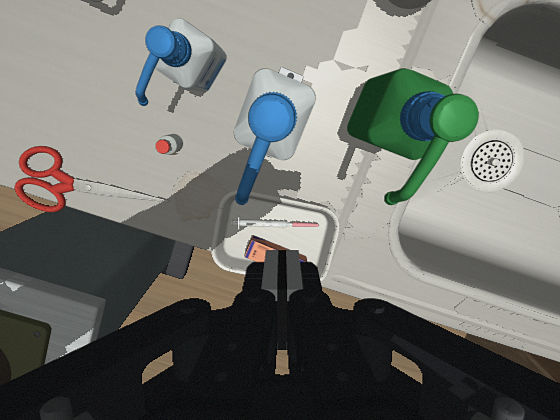

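The picture shows the pump head centred at (272,117), so about (0.490, -0.314, 0.216). That agrees with the fixed cameras. Now I go over it and down to just above the head.

```bash
python3 -m inch '[[[0.03,-0.005,0,0],[0.053,-0.009,0.02,0],[0.059,-0.01,0.055,0],[0.059,-0.01,0.085,0],[0.059,-0.01,0.1,0],[0.059,-0.01,0.105,0],[0.059,-0.01,0.105,0]]]'
python3 - <<'E'
from h import *
np.set_printoptions(precision=4,suppress=True)
o=r.get_obs();print(o["eef_pos"])
C=r.calibration("wrist");im=r.grab_frame("wrist");cv2.imwrite("pics/w2.png",im)
for d in r.spot_point("wrist","pump_top"):print(d,onz(C,d["at"],.216))
print(px(C,o["eef_pos"]))
E
```

```text
time: 3.45
eef_pos: [0.4876, -0.3143, 0.2261]
orientation: [-180.0, 0.1, 18.8]
force: [-0.7, -0.2, -0.4]
gripper_width: 0.003
grip_force: 0.0
[ 0.4876 -0.3143  0.2261]
{'at': [287.8, 254.9], 'score': 0.83} [ 0.4904 -0.3152  0.216 ]
{'at': [127.2, 117.4], 'score': 0.65} [ 0.5257 -0.2346  0.216 ]
[283.9231 269.3233]
```

View pics/w2.png

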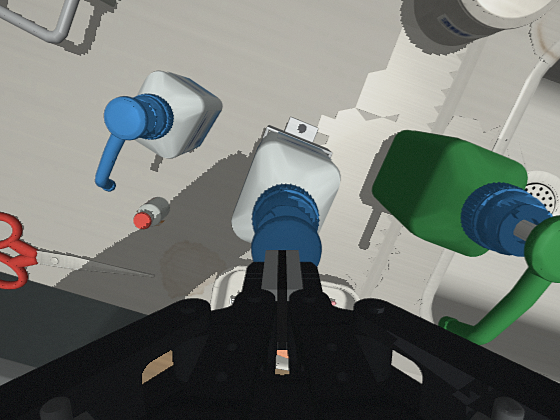

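The closed fingertips at (284,265) sit over the blue head, which spans about 252 to 322. That is within 4 mm of centre. I press with a 2 mm forward shift, in stages.

```bash
python3 -m inch '[[[0.002,0.002,0.006,0],[0.002,0.002,0.01,0],[0.002,0.002,0.013,0],[0.002,0.002,0.016,0],[0.002,0.002,0.019,0],[0.002,0.002,0.021,0],[0.002,0.002,0.022,0],[0.002,0.002,0.022,0]]]'
```

```text
time: 4.35
eef_pos: [0.492, -0.3152, 0.2055]
orientation: [179.9, -0.1, 18.9]
force: [0.1, -0.3, 7.1]
gripper_width: 0.0
grip_force: 3.5
```

```bash
python3 -m inch '[[[0,0,0.001,0],[0,0,0.002,0],[0,0,0.003,0],[0,0,0.003,0],[0,0,0.003,0]]]'
```

```text
time: 4.85
eef_pos: [0.4921, -0.3153, 0.2049]
orientation: [179.8, -0.1, 18.9]
force: [-4.3, 1.5, 17.8]
gripper_width: -0.0
grip_force: 8.8
```

The press reached its end stop: the force rose to 18 N with no further motion. Now I release straight up.

```bash
python3 -m inch '[[[0,0,-0.01,0],[0,0,-0.03,0],[0,0,-0.065,0],[0,0,-0.1,0],[0,0,-0.12,0],[0,0,-0.125,0]]]'
python3 - <<'E'
from h import *
np.set_printoptions(precision=4,suppress=True)
C=r.calibration("wrist");im=r.grab_frame("wrist")
S=r.calibration("side");r.grab_frame("side")
for d in r.spot_point("wrist","pump_top"):print(d,onz(C,d["at"],.216))
for d in r.spot_point("side","pump_top"):print(d,onz(S,d["at"],.216))
E
python3 -m inch '[[[0.011,-0.048,0,7],[0.022,-0.096,0,15],[0.034,-0.144,0,23],[0.045,-0.192,0,31],[0.057,-0.24,0,39],[0.068,-0.288,0,47],[0.08,-0.336,0,55],[0.091,-0.384,0,63],[0.103,-0.432,0,71],[0.114,-0.48,0,71]]]' 0.06 40
```

```text
time: 5.45
eef_pos: [0.4923, -0.3152, 0.3287]
orientation: [179.8, -0.2, 18.9]
force: [0.1, -0.0, -0.8]
gripper_width: 0.005
grip_force: 0.0
{'at': [174.9, 119.7], 'score': 0.91} [ 0.5237 -0.2275  0.216 ]
{'at': [454.4, 206.5], 'score': 0.68} [ 0.5299 -0.4328  0.216 ]
{'at': [281.8, 202.9], 'score': 0.6} [ 0.4922 -0.3145  0.216 ]
{'at': [332.8, 297.7], 'score': 0.98} [ 0.5338 -0.4308  0.216 ]
{'at': [299.5, 263.8], 'score': 0.69} [ 0.4978 -0.3195  0.216 ]
{'at': [295.3, 247.7], 'score': 0.57} [ 0.5034 -0.2677  0.216 ]
time: 6.65
eef_pos: [0.3362, -0.1771, 0.3247]
orientation: [-171.8, 1.2, -34.7]
force: [-0.6, 0.0, 0.2]
gripper_width: 0.702
grip_force: 0.0
```

```bash
python3 -m inch '[[[0,0,0,0],[0,0,0,0]]]'
python3 - <<'E'
from h import *
o=r.get_obs();print(np.round(o["qpos"],1),np.round(o["qvel"],1))
E
```

```text
time: 6.85
eef_pos: [0.3371, -0.177, 0.3256]
orientation: [-171.8, 1.1, -34.6]
force: [0.8, -0.0, 0.0]
gripper_width: 0.703
grip_force: 0.0
[-34.6  -0.4 -12.5  79.    8.2 179.9] [ 1.5  1.   1.6 -0.3  0.1  0. ]
```

```bash
python3 -m inch '[[[0,0,0,-8],[0,0,0,-16],[0,0,0,-24],[0,0,0,-32],[0,0,0,-40],[0,0,0,-40]]]'
python3 - <<'E'
from h import *
o=r.get_obs();print(np.round(o["qpos"],1),np.round(o["orientation"],2))
E
```

```text
time: 7.45
eef_pos: [0.3386, -0.1767, 0.3259]
orientation: [-173.0, -4.5, 5.2]
force: [-0.1, -0.2, 0.3]
gripper_width: 0.706
grip_force: 0.0
[-34.4  -0.3 -12.4  79.    8.2 140. ] [-173.     -4.46    5.24]
```

```bash
cat >> h.py <<'E'
from scipy.spatial.transform import Rotation as Ro
def rot(o): return Ro.from_euler("xyz",o["orientation"],degrees=True).as_matrix()
def shift(o,P): return rot(o).T@(np.array(P)-o["eef_pos"])
E
python3 - <<'E'
from h import *
np.set_printoptions(precision=4,suppress=True)
o=r.get_obs();print(rot(o));print(shift(o,(.45,.17,.30)))
E
```

```text
[[ 0.9928  0.1001  0.0658]
 [ 0.0911 -0.9875  0.1284]
 [ 0.0778 -0.1215 -0.9895]]
[ 0.1401 -0.328   0.0775]
```

```bash
python3 -m inch '[[[0.018,-0.041,0.01,-8],[0.035,-0.082,0.02,-16],[0.053,-0.123,0.03,-24],[0.07,-0.164,0.039,-32],[0.088,-0.205,0.048,-40],[0.105,-0.246,0.058,-48],[0.123,-0.287,0.068,-56],[0.14,-0.328,0.078,-64],[0.14,-0.328,0.078,-72],[0.14,-0.328,0.078,-80]]]' 0.04
python3 -m inch '[[[0,0,0,-5],[0,0,0,-5],[0,0,0,-5]]]'
python3 - <<'E'
from h import *
np.set_printoptions(precision=4,suppress=True)
o=r.get_obs();print(o["eef_pos"],o["orientation"],o["qpos"])
C=r.calibration("wrist");im=r.grab_frame("wrist");cv2.imwrite("pics/w3.png",im)
for n,z in(("pack_grip",.046),("pack_cover_edge",.07),("pack_divider_top",.058)):
  for d in r.spot_point("wrist",n):print(n,d,onz(C,d["at"],z))
print(px(C,o["eef_pos"]))
E
```

```text
time: 8.45
eef_pos: [0.4496, 0.1718, 0.2988]
orientation: [176.8, -7.6, 86.0]
force: [0.4, -0.7, 0.1]
gripper_width: 0.469
grip_force: 0.0
time: 8.75
eef_pos: [0.4497, 0.1698, 0.2996]
orientation: [176.2, -7.3, 90.5]
force: [0.3, -0.2, 0.3]
gripper_width: 0.466
grip_force: 0.0
[0.4497 0.1698 0.2996] [176.1522  -7.3056  90.5135] [ 16.75     4.8078 -10.948   68.4798   5.9149 106.7802]
pack_grip {'at': [342.3, 168.3], 'score': 0.86} [0.5327 0.2057 0.046 ]
pack_cover_edge {'at': [401.1, 170.0], 'score': 0.55} [0.5897 0.2046 0.07  ]
[283.6804 272.2244]
```

View pics/w3.png

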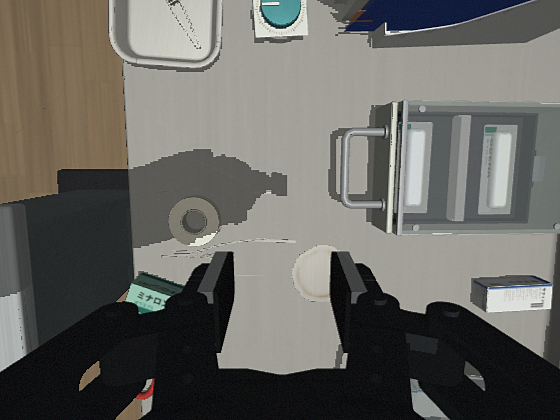

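The wrist picture shows:
- the wider dispenser's bow handle bar at x≈346, rows 133 to 205
- the cover trim from (402,102) to (396,235)
- the divider at about (460,168), with packs either side of it

The blue box is clear of the approach. I'll work out the geometry and the grasp.

Run:
```python
from h import *
np.set_printoptions(precision=4,suppress=True)
o=r.get_obs();C=r.calibration("wrist")
im=cv2.imread("pics/w3.png")
g=lambda a,b,z:(onz(C,a,z),onz(C,b,z))
for n,a,b,z in(("bar",(346.5,140),(345,200),.046),("trim",(402,105),(396.5,232),.07),("divL",(455,115),(450,220),.058),("divR",(471,115),(466,220),.058)):
    A,B=g(a,b,z);print(n,A,B,(A+B)/2,np.degrees(np.arctan2(B[0]-A[0],A[1]-B[1])))
for d in r.regions_of("wrist","pack_handle")[:2]:
    m=d["pixels"];ys,xs=np.nonzero(m);print(d["score"],d["at"],xs.min(),xs.max(),ys.min(),ys.max())
T=r.calibration("top")
print("tri grip",tri([ray(C,(345.7,169)),ray(T,(204.8,209.5))]))
cv2.imwrite("pics/w3c.png",cv2.resize(im[95:245,325:545],None,fx=3.6,fy=3.6,interpolation=3))
P=np.array([.533,.205,.10]);print(shift(o,P+rot(o)[:,2]*0),shift(o,np.array([.533,.205,.046])+.017*rot(o)[:,2]))
```

```text
bar [0.537  0.2361 0.046 ] [0.537 0.17  0.046] [0.537 0.203 0.046] 0.01882233380446817
trim [0.588  0.2706 0.07  ] [0.5882 0.1378 0.07  ] [0.5881 0.2042 0.07  ] 0.09428344580749505
divL [0.6514 0.2625 0.058 ] [0.6534 0.1482 0.058 ] [0.6524 0.2054 0.058 ] 0.9992580894738102
divR [0.6692 0.2627 0.058 ] [0.672  0.1481 0.058 ] [0.6706 0.2054 0.058 ] 1.3523432755925915
tri grip [0.5331 0.2043 0.0577]
[0.0092 0.0696 0.208 ] [0.0023 0.066  0.2784]
```

View pics/w3c.png

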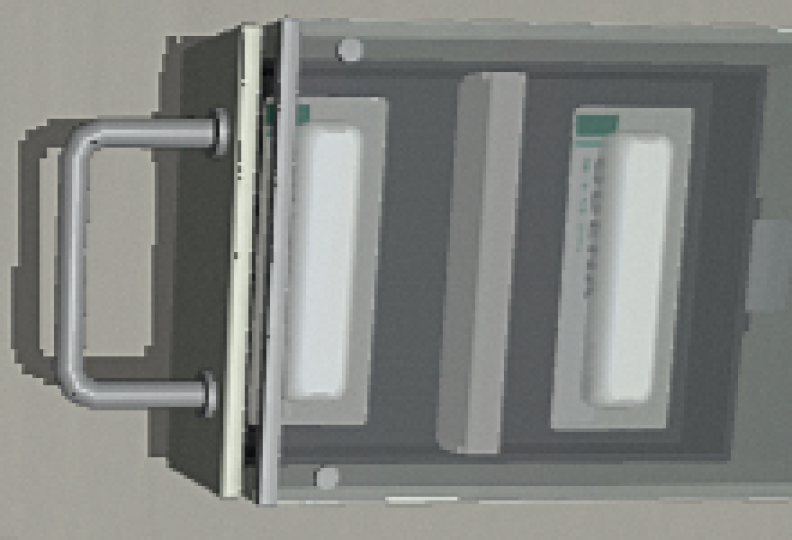

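The divider cap's centre is at about (463,168), so x≈0.664. The cover edge is at x≈0.588, about 76 mm apart, which fits the stated 65 to 105 mm. The bar is at about (0.534, 0.204). Now I descend with the fingers straddling the bar.

```bash
python3 -m inch '[[[0.001,0.03,0.035,0],[0.002,0.055,0.075,0],[0.002,0.065,0.115,0],[0.002,0.066,0.15,0],[0.002,0.066,0.175,0],[0.002,0.066,0.19,0],[0.002,0.066,0.195,0],[0.002,0.066,0.195,0]]]'
python3 - <<'E'
from h import *
np.set_printoptions(precision=4,suppress=True)
o=r.get_obs();print(o["eef_pos"],o["orientation"])
C=r.calibration("wrist");im=r.grab_frame("wrist");cv2.imwrite("pics/w4.png",im)
for d in r.spot_point("wrist","pack_grip"):print(d,onz(C,d["at"],.046),shift(o,np.array([.533,.205,.046])+.017*rot(o)[:,2]))
print(px(C,o["eef_pos"]))
E
```

```text
time: 9.8
eef_pos: [0.5282, 0.1962, 0.1113]
orientation: [176.2, -7.3, 90.6]
force: [0.3, -1.0, 0.9]
gripper_width: 0.464
grip_force: 0.0
[0.5282 0.1962 0.1113] [176.1627  -7.277   90.6326]
{'at': [286.1, 220.5], 'score': 0.61} [0.5343 0.2069 0.046 ] [0.0004 0.0005 0.083 ]
[283.6481 272.1919]
```

View pics/w4.png

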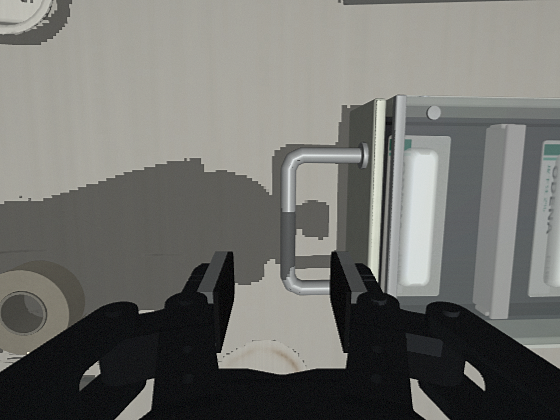

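The bar is at column 288, rows 150 to 290, midway between the fingers (234 and 331). I descend 81 mm along the tool and close.

```bash
python3 -m inch '[[[0,0.001,0.03,0],[0,0.001,0.055,0],[0,0.001,0.07,0],[0,0.001,0.078,0],[0,0.001,0.082,0],[0,0.001,0.082,0]]]'
python3 -m inch '[[[0,0,0,0],[0,0,0,0],[0,0,0,0],[0,0,0,0],[0,0,0,0],[0,0,0,0]]]' 0 50
```

```text
time: 10.5
eef_pos: [0.5356, 0.207, 0.0313]
orientation: [176.0, -7.3, 90.7]
force: [0.1, -0.8, 0.6]
gripper_width: 0.464
grip_force: 0.0
time: 11.1
eef_pos: [0.5369, 0.207, 0.0319]
orientation: [175.9, -7.3, 90.7]
force: [3.5, -1.8, 6.1]
gripper_width: 0.08
grip_force: 49.3
```

Run:
```python
from h import *
np.set_printoptions(precision=4,suppress=True)
o=r.get_obs();print(rot(o).T@np.array([-.06,0,0]))
C=r.calibration("wrist");cv2.imwrite("pics/w5.png",r.grab_frame("wrist"))
for n,z in(("pack_divider_top",.058),("pack_cover_edge",.07),("pack_grip",.046)):
  for d in r.spot_point("wrist",n):print(n,d,onz(C,d["at"],z))
```

```text
[ 0.0007 -0.0598 -0.0042]
pack_cover_edge {'at': [450.9, 310.4], 'score': 0.58} [0.5892 0.2052 0.07  ]
pack_grip {'at': [280.0, 286.6], 'score': 0.75} [0.5344 0.2059 0.046 ]
```

```bash
python3 -m inch '[[[0,-0.005,-0.0004,0],[0,-0.012,-0.0009,0],[0,-0.02,-0.0014,0],[0,-0.028,-0.002,0],[0,-0.036,-0.0026,0],[0,-0.044,-0.0031,0],[0.001,-0.051,-0.0036,0],[0.001,-0.056,-0.004,0],[0.001,-0.06,-0.0042,0],[0.001,-0.06,-0.0042,0]]]'
python3 - <<'E'
from h import *
np.set_printoptions(precision=4,suppress=True)
o=r.get_obs();print(o["eef_pos"])
C=r.calibration("wrist");im=r.grab_frame("wrist");cv2.imwrite("pics/w6.png",im)
for n,z in(("pack_divider_top",.058),("pack_cover_edge",.07),("pack_grip",.046)):
  for d in r.spot_point("wrist",n):print(n,d,onz(C,d["at"],z))
  r.grab_frame("wrist")
print(C["T"])
T=r.calibration("top");t=r.grab_frame("top");cv2.imwrite("pics/top6.png",t)
for n,z in(("pack_divider_top",.058),("pack_cover_edge",.07)):
  for d in r.spot_point("top",n):print("top",n,d,onz(T,d["at"],z))
cv2.imwrite("pics/w6c.png",np.hstack([cv2.resize(im[150:420,290:560],(560,560),interpolation=3),cv2.resize(t[130:250,170:220],(233,560),interpolation=3)]))
E
```

```text
time: 12.3
eef_pos: [0.4766, 0.2072, 0.0319]
orientation: [175.8, -7.3, 90.7]
force: [6.8, -1.6, 4.6]
gripper_width: 0.083
grip_force: 49.3
[0.4766 0.2072 0.0319]
pack_divider_top {'at': [469.0, 270.2], 'score': 0.55} [0.5415 0.2151 0.058 ]
pack_cover_edge {'at': [468.1, 271.1], 'score': 0.41} [0.5338 0.2187 0.07  ]
pack_grip {'at': [279.9, 286.3], 'score': 0.7} [0.474  0.2062 0.046 ]
[[ 0.9974 -0.0068  0.0715  0.4648]
 [ 0.0029 -0.9908 -0.1355  0.2552]
 [ 0.0717  0.1354 -0.9882  0.1813]
 [ 0.      0.      0.      1.    ]]
top pack_cover_edge {'at': [200.0, 193.8], 'score': 0.56} [0.5835 0.2174 0.07  ]
```

View pics/w6c.png

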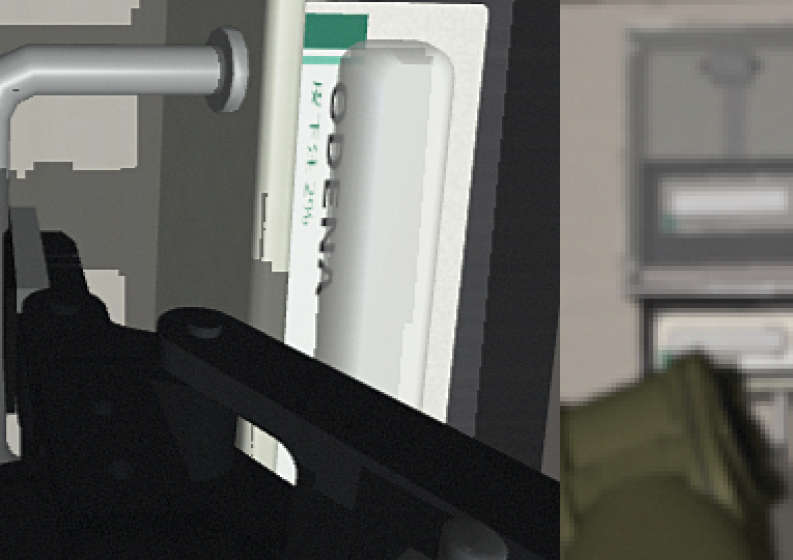

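The wrist picture shows the front bay opening with the pack in it. The divider is out of the wrist's frame to the right. The top view (right) shows the divider just behind the trim. I'll measure the shut offset from the earlier wrist pictures, and take profiles from the top view.

Run:
```python
from h import *
np.set_printoptions(precision=4,suppress=True,linewidth=160)
def Tt(p,e):
    T=np.eye(4);T[:3,:3]=Ro.from_euler("xyz",e,degrees=True).as_matrix();T[:3,3]=p;return T
o=r.get_obs();C=r.calibration("wrist")
X=np.linalg.inv(Tt(o["eef_pos"],o["orientation"]))@np.array(C["T"])
cs={"w3":dict(camera_matrix=C["camera_matrix"],T=Tt([.4497,.1698,.2996],[176.1522,-7.3056,90.5135])@X),
    "w4":dict(camera_matrix=C["camera_matrix"],T=Tt([.5282,.1962,.1113],[176.1627,-7.277,90.6326])@X)}
for k,rows in(("w3",(125,150,190,210)),("w4",(140,175,210,245,280))):
    g=cv2.cvtColor(cv2.imread(f"pics/{k}.png"),6).astype(int)
    for v in rows:
        lo,hi=(390,480) if k=="w3" else (375,535)
        p=g[v-1:v+2,lo:hi].mean(0);e=np.diff(p)
        idx=[i for i in range(1,len(e)-1) if abs(e[i])>9 and abs(e[i])>=abs(e[i-1]) and abs(e[i])>=abs(e[i+1])]
        print(k,v,[(lo+i+1,int(e[i]),*np.round([onz(cs[k],(lo+i+.5,v),z)[0]*1e3 for z in(.058,.07)],1)) for i in idx])
a,b=((345.7,169),(288,220));print("bar tri",tri([ray(cs["w3"],a),ray(cs["w4"],b)]))
T=r.calibration("top");t=cv2.cvtColor(cv2.imread("pics/top6.png"),6);t0=cv2.cvtColor(cv2.imread("pics/top0.png"),6)
for n,i in(("shut",t0),("now",t)):
    for c in(192,197,215,220):print(n,c,i[155:202,c])
print([(v,onz(T,(200,v),.07)[0],onz(T,(200,v),.058)[0]) for v in(185,190,195)])
```

```text
w3 125 [(394, -11, np.float64(584.0), np.float64(579.6)), (397, -99, np.float64(587.3), np.float64(582.7)), (402, 75, np.float64(592.7), np.float64(588.0)), (405, -15, np.float64(596.0), np.float64(591.2)), (407, -52, np.float64(598.2), np.float64(593.3)), (411, 55, np.float64(602.6), np.float64(597.6)), (433, -38, np.float64(626.7), np.float64(621.0)), (452, 32, np.float64(647.8), np.float64(641.4)), (461, 22, np.float64(657.8), np.float64(651.1)), (470, -41, np.float64(667.8), np.float64(660.8))]
w3 150 [(395, -87, np.float64(586.3), np.float64(581.7)), (397, 90, np.float64(588.5), np.float64(583.9)), (399, -51, np.float64(590.7), np.float64(586.0)), (401, 123, np.float64(592.9), np.float64(588.1)), (404, -12, np.float64(596.2), np.float64(591.3)), (406, -31, np.float64(598.4), np.float64(593.5)), (411, 14, np.float64(603.9), np.float64(598.8)), (424, -23, np.float64(618.3), np.float64(612.8)), (431, -59, np.float64(626.1), np.float64(620.3)), (450, 20, np.float64(647.3), np.float64(640.9)), (459, 24, np.float64(657.4), np.float64(650.7)), (469, -35, np.float64(668.6), np.float64(6
[... 5024 characters left out ...]
05  88  86  87  88  85  96 117 141 147 142 140 127  81
  40  56 104 160 198 200 190 190]
now 215 [135 135 133 133 135 134 135 133 118  95  83  92 116 139 151 171 192 199 198 188 168 150 145 135 112  93  86  87  87  87  92 111 132 140 140 150 167 146  89
  52  72 115 166 197 189 176 184]
now 220 [134 134 133 134 134 135 135 133 119  94  82  91 113 134 141 141 141 142 141 141 143 142 141 127 104  88  87  85  86  87  95 116 134 141 137 148 160 133  77
  51  73 114 164 197 207 204 200]
[(185, np.float64(0.6130319690944959), np.float64(0.6151517374274997)), (190, np.float64(0.5962117296664896), np.float64(0.5981728937609775)), (195, np.float64(0.5794476007734828), np.float64(0.5812506897163748))]
```

Shut, the divider cap's centre is at x = 0.6630 and the cover's front edge at about 0.5885 to 0.589. The needed travel is about 74 mm, and 60 mm has been done. I pull 14 mm more.

```bash
python3 -m inch '[[[0,-0.004,-0.0003,0],[0,-0.008,-0.0006,0],[0,-0.011,-0.0008,0],[0,-0.0135,-0.001,0],[0,-0.0142,-0.001,0],[0,-0.0142,-0.001,0],[0,-0.0142,-0.001,0]]]'
python3 - <<'E'
from h import *
np.set_printoptions(precision=4,suppress=True,linewidth=160)
print(r.get_obs()["eef_pos"])
t=r.grab_frame("top");cv2.imwrite("pics/top7.png",t);s=r.grab_frame("side");cv2.imwrite("pics/side7.png",s)
C=r.calibration("wrist");r.grab_frame("wrist")
for d in r.spot_point("wrist","pack_grip"):print(d,onz(C,d["at"],.046))
g=cv2.cvtColor(t,6)
for c in(188,192,197,215,220):print(c,g[175:202,c])
a=cv2.resize(t[150:230,170:235],(400,492),interpolation=3);b=cv2.resize(s[150:230,240:305],(400,492),interpolation=3)
cv2.imwrite("pics/fin.png",np.hstack([a,b]))
E
```

```text
time: 13.5
eef_pos: [0.4632, 0.2073, 0.0318]
orientation: [175.8, -7.3, 90.7]
force: [6.9, -1.2, 2.4]
gripper_width: 0.082
grip_force: 49.2
[0.4632 0.2073 0.0318]
{'at': [279.4, 288.0], 'score': 0.93} [0.4604 0.2056 0.046 ]
188 [ 83  83  83  82  82  81  81  81  82  81  81  81  80  81  80  91 116 136 148 142  96  51  50  55  57  58  56]
192 [137 138 139 136 128 115 111 112 106  92  87  86  86  87  88 102 127 144 156 155 103  55  61  68  68  88 143]
197 [183 196 199 195 180 152 138 144 134 104  88  86  86  87  89 104 130 145 157 154 104  56  62  66  70 103 158]
215 [192 199 198 188 167 150 144 134 113  92  86  88  88  87 100 136 171 174 156 117  68  52  64  69  74 108 160]
220 [141 141 142 141 142 143 141 128 105  90  90  92  90  85 100 136 168 180 165 116  67  62  67  68  77 112 163]
```

View pics/fin.png

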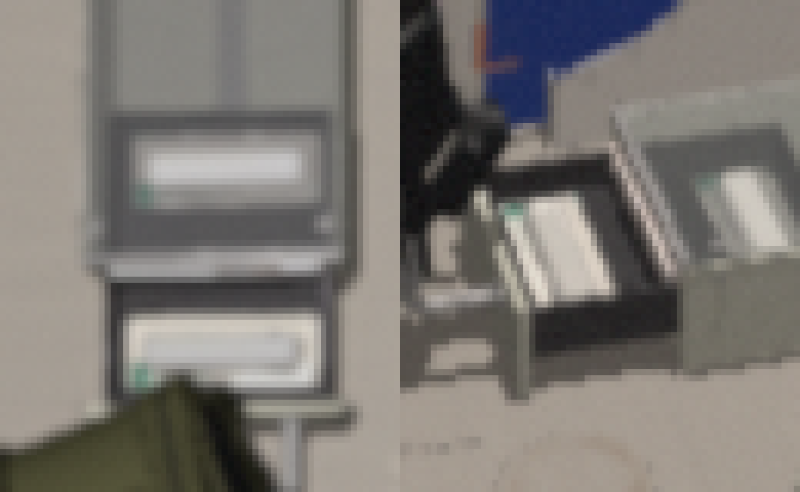

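The final picture (top on the left, side on the right) shows the divider cap merged with the trim band at top rows 190 to 195. The cap's front edge stands about 5 mm ahead of the trim, so its centre is within about 1 mm of the cover edge. The front bay is fully open, the spare pack is covered, and the grip is holding at 49 N. I'm handing it in.

```bash
python3 -c "
from station import r
print(r.job_done())"
```

```text
the job is handed in; nothing more can be done
None
```

The job is handed in: I pressed the hand-rub pump to its stop and let it spring back, then pulled the wider drawer until its divider stood within about 1 mm of the cover's front edge, still held by the handle at 13.5 s.

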